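Tip the valve ball out of the divided dish

TASK

The divided steel dish on the bench holds a check-valve ball in one section and a bushing in the other. Lift it by its middle tab, turn it so that the ball's section is the low side and tip it over the large square black tray so that only the ball rolls out into the tray; don't touch the ball with the fingers, and keep the bushing in the dish throughout. Then set the dish back level on the bench, about where it stood (within 10 cm), and let go.

Things in the scene. Friction and masses are not known exactly. Their poses are not given: they have to be found in the camera images.
- dish: loose divided steel dish, 120 (x) by 175 mm (y), about 350 g; origin: centre of underside, z up. A divider along x, 12 mm thick, 46 high, parts two like sections at +y and -y: flat floor (top z=4) to y=41 mm, then an 18 degree ramp up to an open lip at y=87, z=19. End walls at x=+-58 are 46 high. Tipped 35 to 45 degrees about x, a ball on the low side rolls out; the high side keeps its load.
- dish_tab (a point): middle of the dish's upright grip tab, 78 mm above the dish's underside, axes as the dish: flat plate in line with the divider, 60 mm long (dish x), 12 mm thick (dish y), from z = 46 to 96 mm above the underside, all of it free to grip across its thickness from above. The other steel dish, without divider and tab, is a bystander.
- ball: plain brass check-valve ball, 30 mm diameter, 110 g, lying on the floor of one section of the dish (which one varies) and free to roll about in it; origin at its centre
- bushing: plain brass bushing, a ring 32 mm outside and 20 mm inside diameter, 18 mm high, 70 g, lying flat on the floor of the dish's other section; origin at the centre of its underside. It must stay in the dish.
- tray: the large black plastic tray, 260 x 260 mm square, 60 mm high, open on top, walls and floor 6 mm thick, fixed to the bench; origin at the centre of its underside, x and y along its sides
Mind the look-alikes: they are no part of the job. Leave any green or purple look-alike of the bushing alone.

How it is judged:
By the outcome, as a careful person would: the job done as asked, in the order asked, and still so for the second after the job is handed in, with the robot touching nothing.
It also fails if it takes over 64 s, if anything falls off the work surface, if the arm or the gripper's body presses on something with over 40 N, if the wrist force passes 120 N, or if a joint passes its speed limit or range.

ROBOT

A 7-joint arm with a two-finger parallel gripper is mounted at the origin on the work surface. World frame = base frame: x ahead of the robot, y to its left, z up, the work surface at z = 0. Lengths are in m, angles in rad, forces in N, time in s.
With the tool pointing down it reaches from about 0.425 to 0.875 m from the base axis. Payload 4.7 kg.
Tool frame: the origin (TCP) lies midway between the tips of the shut fingers; the grasp point (between the pads) lies 19 mm behind it (grip_depth is the distance from the TCP to the grasp point, in m); x points along the fingers, y is the direction in which the jaws open and shut, and the axes are right-handed (so a half turn about x gives the same grasp; the last joint's range is limited). The gripper opens to 85 mm and grips with 20 to 120 N. Pads are 22 mm wide; open, the fingers measure 114 mm over their backs; the gripper's body (76 mm by 85 mm) begins 54 mm behind the grasp point. The pads swing forward as they close: fully open they stand 13 mm farther back than shut.
Start: joints at [1.34, 0.321, -0.07, 1.45, 0.023, 1.371, -0.057], TCP at [0.158, -0.631, 0.231] pointing down, gripper open.
Joint ranges: [-2.86, 2.86], [-0.3, 2.09], [-1.38, 1.24], [0.06, 2.45], [-1.56, 4.7], [0.09, 2.05], [-2.69, 2.69]. Speed limits (rad/s): [2.57, 2.57, 3.14, 3.14, 3.14, 3.14, 3.14].

INTERFACE

Orientations are given as a rotation vector (axis times angle).
In Python, from workcell import * gives the robot as it stands.
- The arm moves only by the shell command python3 -m handwheel 'ROWS' [OPENING]. ROWS is JSON, one flat list of numbers, 4 for each row, row after row: the shift along the tool's x, y, z in mm, then the turn about the tool's x in rad. In form: [tx, ty, tz, spin, tx, ty, tz, spin, ...]. A call has 1 to 20 rows; each row shifts and turns the commanded pose from where the row before left it, along the tool's axes as they then stand; what a row does not reach is not made up. A row lasts 1/10 s, in which the tool goes at most 50 mm and 8.59 degrees, less where a joint would pass 70% of its speed; a pose out of reach is approached as far as the arm can. A call is refused whole if a number of a shift passes 50 or a number of a turn 0.15, either way. A call with a gripper value outside its range is refused whole. OPENING is the closure, from 0 (fully open) to 1 (shut), set as the call begins (- or left out, the last holds). The fingers move at their own pace and stop on an object; the grip force is fixed at half the most. Time passes only in rows, so rows that do not move let the fingers close. It gives the time, the measured TCP pose, the force and the opening at its end, in the units of the state.
- read_state(): the state, without advancing time (a new reading comes with each control period).
- read_camera(name): name is "side" or "top" or "wrist"; returns a dict with "img" (400x640x3 uint8, red, green, blue), "depth" (400x640 float32, m along the optical axis (not along the pixel's ray), 0 where there is no reading), "vertical_fov" (degrees; the focal length in pixels is half the picture's height over the tangent of half this angle, whatever the lens; pixels are square), "cx", "cy" (the principal point, pixels), "camera_from_world" (4x4, takes a point from world to camera coordinates); the wrist camera has in their place "hand_eye" (4x4, takes a point from camera to tool coordinates, whose origin is the TCP and whose axes are the tool frame's). Camera axes: x right, y down, z forward; pixel columns grow to the right and rows downward; lengths in m; the calibration is good to about 2 mm. A picture is of the moment at which its call begins: read the wrist's pose just before it.
- finish_job(): hands the job in, once; it reports no verdict.
The state is a dict: "time": time; "joint_positions": joint angles; "qvel": joint speeds; "joint_efforts": joint torques, N m; "tcp_pos": TCP position; "ee_rot": TCP orientation; "ft_force": force on the tool from outside, world axes, zero at the start; "moment": the same for the moment, N m; "gripper_width": finger opening in m.
Only numpy, scipy, OpenCV 4.12 (cv2) and the standard library are available. Lean on these libraries where they do the work, as an engineer would, in place of code of your own. Each camera call takes 0.05 s, during which the arm holds its last target. There are 200 camera calls.

## Working session

There is one attempt and no reset: what is moved stays moved. The work goes in short steps, Python scripts to look and compute and a shell command to move; the robot and the scene stay as the last step left them, time stands still between calls to the robot, and variables do not carry over. Pictures are saved under pics/ and viewed, about 8 in all and at most 12, crops included, and the job is handed in when it is done.

```bash
mkdir -p pics; cat > h.py <<'E'
from workcell import *
import numpy as np, cv2
from scipy.spatial.transform import Rotation as R
def cam(n):
    s=read_state(); c=read_camera(n); f=200/np.tan(np.radians(c["vertical_fov"])/2)
    if n=="wrist":
        T=np.eye(4);T[:3,:3]=R.from_rotvec(s["ee_rot"]).as_matrix();T[:3,3]=s["tcp_pos"];W=T@np.array(c["hand_eye"])
    else: W=np.linalg.inv(np.array(c["camera_from_world"]))
    v,u=np.mgrid[:400,:640]; d=c["depth"]
    P=np.stack([(u-c["cx"])/f*d,(v-c["cy"])/f*d,d],-1)@W[:3,:3].T+W[:3,3]
    P[d==0]=np.nan
    return c["img"],P,W,f,c
def save(n,img): cv2.imwrite("pics/"+n,cv2.cvtColor(img,cv2.COLOR_RGB2BGR))
E
python3 - <<'E'
from h import *
np.set_printoptions(precision=3,suppress=True)
s=read_state();print(s); print(R.from_rotvec(s["ee_rot"]).as_matrix())
a=cam("top");b=cam("side")
save("top1.png",a[0]);save("side1.png",b[0])
np.savez("a.npz",img=a[0],P=a[1]);np.savez("b.npz",img=b[0],P=b[1])
print(a[2],b[2])
E
```

```text
{'time': 0.0, 'joint_positions': array([ 1.34 ,  0.322, -0.07 ,  1.452,  0.023,  1.371, -0.057]), 'qvel': array([-0.001, -0.001,  0.   ,  0.001,  0.002, -0.001, -0.001]), 'joint_efforts': array([ -0.   , -49.358,  -0.382, -31.434,   0.013,   0.011,   0.   ]), 'tcp_pos': array([ 0.157, -0.63 ,  0.23 ]), 'ee_rot': array([ 2.092,  0.259, -2.092]), 'ft_force': array([ 0.443, -0.553,  0.107]), 'moment': array([ 0.009, -0.019, -0.003]), 'gripper_width': 0.0853985400593198}
[[-0.001  0.242 -0.97 ]
 [ 0.002 -0.97  -0.242]
 [-1.    -0.002  0.   ]]
[[ 0.015 -0.985  0.173  0.423]
 [-1.    -0.017 -0.008  0.008]
 [ 0.011 -0.173 -0.985  0.92 ]
 [ 0.     0.     0.     1.   ]] [[ 0.974 -0.165  0.157  0.493]
 [-0.227 -0.684  0.693 -0.471]
 [-0.007 -0.71  -0.704  0.535]
 [ 0.     0.     0.     1.   ]]
```

View pics/top1.png

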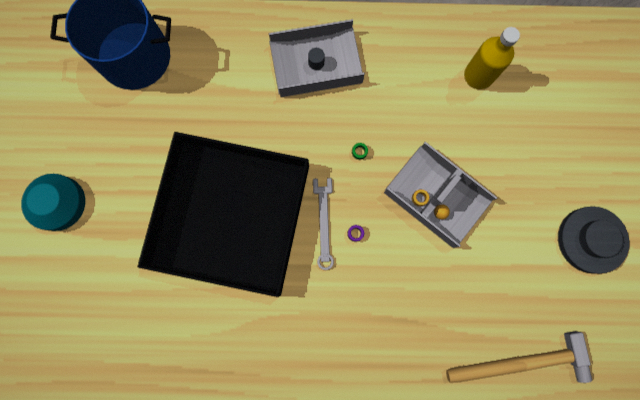

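View pics/side1.png

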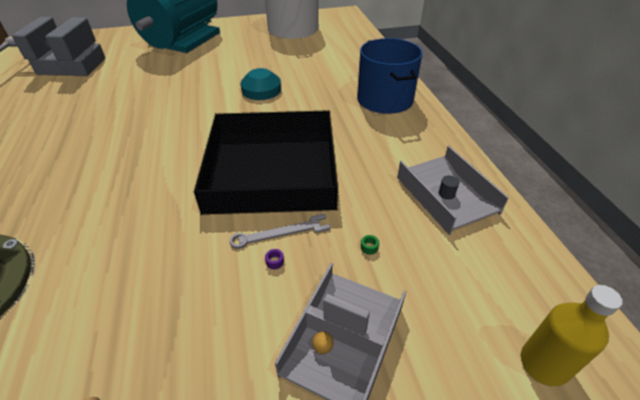

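The top view shows the divided dish at about (440,195), with tab and divider running diagonally. The bushing is in its left section (421,197) and the ball in its right section (442,212). The tray is at (225,215). Look-alikes: green ring (360,151), purple ring (356,233) and a tabless dish (316,60), all to be left alone. Now I'll measure and take the confirming crop.

```bash
python3 - <<'E'
from h import *
np.set_printoptions(precision=3,suppress=True)
a=np.load("a.npz");b=np.load("b.npz")
img,P=a["img"],a["P"]
save("crop.png",cv2.resize(img[130:260,370:510],None,fx=4,fy=4,interpolation=cv2.INTER_CUBIC))
for n,(I,Q) in dict(top=(img,P),side=(b["img"],b["P"])).items():
    m=(Q[...,2]>.065)&(Q[...,2]<.115)&(abs(Q[...,0]-.45)<.15)&(Q[...,1]<-.12)&(Q[...,1]>-.42)
    X=Q[m]; print(n,len(X),X.mean(0),X.min(0),X.max(0))
    t=X[X[:,2]>.09]; 
    if len(t)>5:
        r=cv2.minAreaRect((t[:,:2]*1000).astype(np.float32)); print("tab top",len(t),r,t[:,2].mean())
    m=(Q[...,2]>.008)&(Q[...,2]<.115)&(abs(Q[...,0]-.45)<.17)&(Q[...,1]<-.12)&(Q[...,1]>-.42)
    print("dish",cv2.minAreaRect((Q[m][:,:2]*1000).astype(np.float32)))
    hsv=cv2.cvtColor(I,cv2.COLOR_RGB2HSV)
    o=(cv2.inRange(hsv,(8,150,90),(22,255,255))>0)&m
    k,l,st,c=cv2.connectedComponentsWithStats(o.astype(np.uint8))
    for i in range(1,k):
        if st[i,4]>15: print("brass",c[i],st[i,4],np.nanmean(Q[l==i],0),np.nanmax(Q[l==i][:,2]))
# tray
Q=P; m=(img.max(-1)<60)&(Q[...,2]>.045)&(Q[...,2]<.075)&(Q[...,1]>-.1)&(Q[...,1]<.4)&(Q[...,0]>.2)&(Q[...,0]<.65)
print("tray",m.sum(),cv2.minAreaRect((Q[m][:,:2]*1000).astype(np.float32)))
E
```

```text
top 260 [ 0.578 -0.217  0.092] [ 0.556 -0.243  0.066] [ 0.6   -0.199  0.1  ]
tab top 206 ((581.1141967773438, -220.58555603027344), (12.118368148803711, 57.44048309326172), 51.05532455444336) 0.09588791155070028
dish ((469.0985107421875, -305.74749755859375), (438.5348205566406, 158.2508087158203), 36.56875991821289)
brass [420.472 197.488] 123 [ 0.578 -0.187  0.022] 0.02602005414986952
brass [442.433 211.963] 134 [ 0.549 -0.227  0.031] 0.03752631044100507
side 811 [ 0.579 -0.226  0.086] [ 0.557 -0.246  0.065] [ 0.6   -0.202  0.097]
tab top 395 ((581.561767578125, -223.1883087158203), (13.268755912780762, 56.13699722290039), 50.56317138671875) 0.09403667078216466
dish ((582.7127685546875, -223.90463256835938), (176.06765747070312, 120.35328674316406), 51.21259689331055)
brass [322.078 342.161] 322 [ 0.549 -0.233  0.028] 0.033777997873098875
tray 1668 ((539.0238647460938, 182.25173950195312), (259.53997802734375, 257.7720947265625), 79.18285369873047)
```

View pics/crop.png

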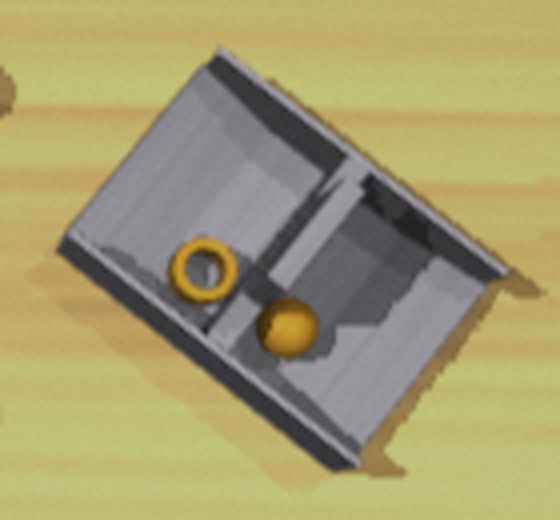

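The crop confirms that the ball (pixel 442,212) is in the −n section and the bushing (421,197) in the +n section.

- **Tab:** centre (0.582, −0.222), top at 0.096. That matches the given 96 mm, and the dish measures 176x120.
- **Tray:** centre (0.539, 0.182), 259x258, sides at 79° and −11°.

The rows can't tilt the tool. I'll grip the tab across its 60 mm length so the dish can pivot between the pads about its own x. Then I'll press the bushing side's underside on the tray's fixed far wall, so the ball side dips into the tray.

```bash
python3 -m handwheel '[0,-19.5,-34,0,0,-19.5,-34,0,0,-19.5,-34,0,0,-19.5,-34,0,0,-19.5,-34,0,0,-19.5,-34,0,0,-19.5,-34,0,0,-19.5,-34,0,0,-19.5,-34,0,0,-19.5,-34,0,0,-19.5,-34,0,0,-19.5,-34,0,0,-19.5,-34,0,0,-19.5,-34,0,0,-19.5,-34,0,0,0,0,-0.13,0,0,0,-0.13,0,0,0,-0.13,0,0,0,-0.13,0,0,0,-0.13]' 0
cat >> h.py <<'E'
def go(target,ang):
    "shift (mm, tool axes) to target and spin (rad) so that tool y lies at ang deg"
    s=read_state();M=R.from_rotvec(s["ee_rot"]).as_matrix()
    cur=np.degrees(np.arctan2(M[1,1],M[0,1]))
    print("t",s["time"],"tcp",s["tcp_pos"].round(4),"yang",cur.round(2),"x",M[:,0].round(3),"F",s["ft_force"].round(1),"w",round(s["gripper_width"],4))
    print("shift",(M.T@(np.array(target)-s["tcp_pos"])*1000).round(1),"spin after",np.radians(cur-ang).round(3))
E
python3 - <<'E'
from h import *
go((.582,-.222,.058),-39)
i,P,W,f,c=cam("wrist"); save("w1.png",i)
m=(P[...,2]>.088)&(P[...,2]<.104)&(abs(P[...,0]-.58)<.06)&(abs(P[...,1]+.22)<.06)
t=P[m]; print(len(t), cv2.minAreaRect((t[:,:2]*1000).astype(np.float32)) if len(t) else 0)
print(read_state()["joint_positions"])
E
```

```text
time: 2.1
tcp_pos: [0.5811, -0.2231, 0.2307]
ee_rot: [1.683, 0.814, -1.685]
ft_force: [-0.0, -0.6, 0.3]
gripper_width: 0.0851
t 2.1 tcp [ 0.5811 -0.2231  0.2307] yang -38.42 x [-0.001  0.    -1.   ] F [-0.  -0.6  0.3] w 0.0851
shift [172.7   0.2  -1.5] spin after 0.01
888 ((583.7044677734375, -224.42984008789062), (11.67945671081543, 59.45549011230469), 51.66708755493164)
[ 0.74753601  0.30596432 -0.52477479  1.50921959  0.15451178  1.36905119
 -0.45423535]
```

View pics/w1.png

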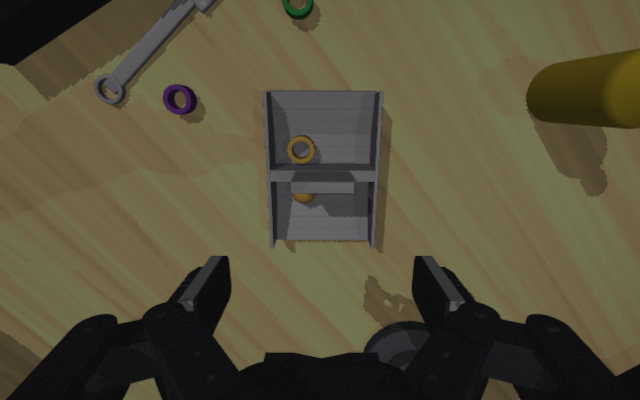

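The wrist view shows the tab edge-on at (323,187), the ball just below it (303,197) and the bushing above it (301,150). The tab measures (0.5837, −0.2244), within 2 mm of the first reading. Descending and gripping across the 60 mm.

```bash
python3 -m handwheel '[22,2,0,0,22,0,0,0,22,0,0,0,22,0,0,0,22,0,0,0,22,0,0,0,20,0,0,0,10,0,0,0,6,0,0,0,4,0,0,0,0,0,0,0]' 0 && python3 -m handwheel '[0,0,0,0,0,0,0,0,0,0,0,0,0,0,0,0,0,0,0,0,0,0,0,0,0,0,0,0,0,0,0,0]' 1 && python3 -m handwheel '[-2,0,0,0,-5,0,0,0,-5,0,0,0,-5,0,0,0,-3,0,0,0,0,0,0,0]'
python3 - <<'E'
from h import *
go((.582,-.222,.25),-11)
i,P,W,f,c=cam("side"); save("s2.png",i[200:,180:480])
E
```

```text
time: 3.25
tcp_pos: [0.5832, -0.2246, 0.0595]
ee_rot: [1.688, 0.809, -1.687]
ft_force: [-0.2, -0.3, 0.4]
gripper_width: 0.0855
time: 4.05
tcp_pos: [0.5835, -0.2245, 0.0605]
ee_rot: [1.688, 0.809, -1.686]
ft_force: [-1.3, -0.6, 5.4]
gripper_width: 0.0587
time: 4.65
tcp_pos: [0.5834, -0.2246, 0.0799]
ee_rot: [1.688, 0.809, -1.686]
ft_force: [-0.2, 0.2, -5.6]
gripper_width: 0.0594
t 4.65 tcp [ 0.5834 -0.2246  0.0799] yang -38.73 x [ 0.001 -0.001 -1.   ] F [-0.2  0.2 -5.6] w 0.0594
shift [-170.1   -2.5   -1.2] spin after -0.484
```

View pics/s2.png

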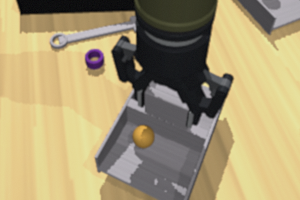

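Lifted: the width is 59 mm, the load about 5.5 N, and the ball is still in its section. Next: raise it, carry it over the tray's far wall and turn it so the ball's side faces into the tray.

```bash
python3 -m handwheel '[-8,0,0,0,-16,0,0,0,-20,0,0,0,-25,0,0,0,-25,0,0,0,-20,0,0,0,-16,0,0,0,-10,0,0,0,0,-3,-3.5,0,0,-7,-8,0,0,-11,-12.5,0,0,-14,-16,0,0,-14,-16,0,0,-14,-16,0,0,-14,-16,0,0,-14,-16,0,0,-14,-16,0,0,-14,-16,0,0,-14,-16,0,0,-14,-16,0]' && python3 -m handwheel '[0,-14,-16,0,0,-14,-16,0,0,-14,-16,0,0,-14,-16,0,0,-14,-16,0,0,-14,-16,0,0,-14,-16,0,0,-14,-16,0,0,-14,-16,0,0,-14,-16,0,0,-14,-16,0,0,-14,-16,0,0,-12,-12,0,0,-8,-8,0,0,-5,-6,0]' && python3 -m handwheel '[0,0,0,-0.04,0,0,0,-0.08,0,0,0,-0.1,0,0,0,-0.1,0,0,0,-0.08,0,0,0,-0.06,0,0,0,-0.027,0,0,0,0,0,0,0,0]'
python3 - <<'E'
from h import *
go((.559,.289,.16),-10.8)
i,P,W,f,c=cam("side"); t=cam("top")
save("s3.png",np.vstack([cv2.resize(i[0:240,150:450],(600,300) if 0 else (500,400))[:300],cv2.resize(t[0][60:320,60:480],(500,300))]))
E
```

```text
time: 6.7
tcp_pos: [0.5721, 0.0015, 0.2183]
ee_rot: [1.685, 0.813, -1.688]
ft_force: [1.0, 0.8, -4.8]
gripper_width: 0.0591
time: 8.2
tcp_pos: [0.5576, 0.2912, 0.2186]
ee_rot: [1.684, 0.812, -1.687]
ft_force: [0.3, -0.4, -5.3]
gripper_width: 0.0589
time: 9.1
tcp_pos: [0.5593, 0.2891, 0.2192]
ee_rot: [1.348, 1.113, -1.348]
ft_force: [0.3, -0.1, -5.3]
gripper_width: 0.0588
t 9.1 tcp [0.5593 0.2891 0.2192] yang -10.9 x [-0. -0. -1.] F [ 0.3 -0.1 -5.3] w 0.0588
shift [59.2 -0.2  0.1] spin after -0.002
```

View pics/s3.png

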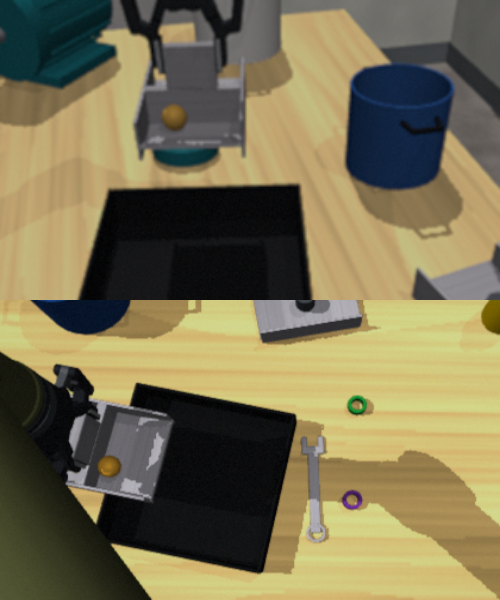

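The dish now sits over the far wall, with the ball's lip facing into the tray (side (175,117), top (109,466) in the composite). Lowering until the underside meets the wall, then a first small tilt.

```bash
python3 -m handwheel '[10,0,4,0,20,0,6,0,22,0,0,0,20,0,0,0,12,0,0,0,5,0,0,0,2,0,0,0,2,0,0,0,0,0,0,0]' && python3 -m handwheel '[2,0,0,0,2,0,0,0,2,0,0,0,0,0,0,0]'  && python3 -m handwheel '[1,0,2,0,1,0,2,0,1,0,2,0,1,0,2,0,0,0,0,0]'
python3 - <<'E'
from h import *
go((.559,.289,.16),-10.8)
E
```

```text
time: 10.1
tcp_pos: [0.5578, 0.2798, 0.1269]
ee_rot: [1.348, 1.113, -1.346]
ft_force: [-1.3, 0.0, -5.3]
gripper_width: 0.0595
time: 10.5
tcp_pos: [0.5575, 0.2796, 0.1206]
ee_rot: [1.347, 1.114, -1.347]
ft_force: [-0.5, -0.4, -2.3]
gripper_width: 0.0593
time: 11.0
tcp_pos: [0.5566, 0.2744, 0.1187]
ee_rot: [1.351, 1.116, -1.342]
ft_force: [-2.2, 3.2, 6.0]
gripper_width: 0.0589
t 11.0 tcp [0.5566 0.2744 0.1187] yang -10.77 x [ 0.003  0.004 -1.   ] F [-2.2  3.2  6. ] w 0.0589
shift [-41.3  -0.3 -15. ] spin after 0.0
```

```bash
python3 -m handwheel '[1,0,2,0,1,0,2,0,1,0,2,0,1,0,2,0,1.5,0,2,0,1.5,0,2,0,1.5,0,2,0,1.5,0,2,0,0,0,0,0]'
python3 - <<'E'
from h import *
go((.559,.289,.16),-10.8)
i,P,W,f,c=cam("side")
save("s4.png",cv2.resize(i[0:230,170:440],None,fx=2,fy=2))
E
```

```text
time: 11.9
tcp_pos: [0.5535, 0.257, 0.1094]
ee_rot: [1.349, 1.113, -1.344]
ft_force: [-4.7, -1.7, 13.2]
gripper_width: 0.059
t 11.9 tcp [0.5535 0.257  0.1094] yang -10.82 x [ 0.003  0.001 -1.   ] F [-4.7 -1.7 13.2] w 0.059
shift [-50.5  -0.5 -32.5] spin after -0.0
```

View pics/s4.png

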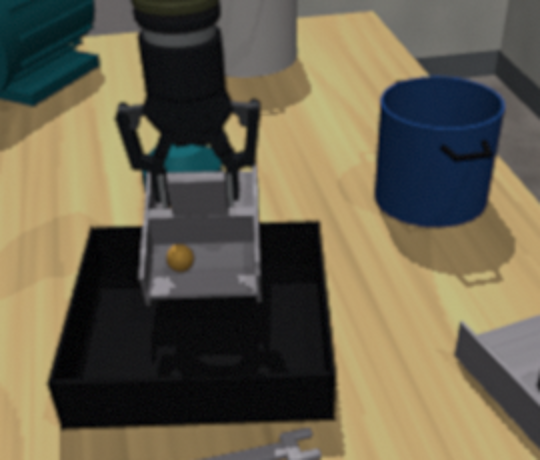

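The dish is pivoting (far section raised at (200,180), ball at (180,257) moved to the ramp), at 13 N. Continuing the same arc.

```bash
python3 -m handwheel '[2,0,2,0,2,0,2,0,2,0,2,0,2,0,2,0,2,0,1,0,0,0,0,0]' &&  python3 -m handwheel '[1.5,0,1.5,0,1.5,0,1.5,0,1.5,0,1.5,0,0,0,0,0,0,0,0,0,0,0,0,0]'
python3 - <<'E'
from h import *
go((.559,.289,.16),-10.8)
i,P,W,f,c=cam("side")
hsv=cv2.cvtColor(i,cv2.COLOR_RGB2HSV)
o=(cv2.inRange(hsv,(8,150,60),(22,255,255))>0)&(P[...,1]>.03)
k,l,st,cc=cv2.connectedComponentsWithStats(o.astype(np.uint8))
for j in range(1,k):
    if st[j,4]>15 and st[j,4]<800: print(cc[j],st[j,4],np.nanmean(P[l==j],0))
save("s5.png",cv2.resize(i[0:230,170:440],None,fx=2,fy=2))
E
```

```text
time: 12.55
tcp_pos: [0.5514, 0.2452, 0.0991]
ee_rot: [1.345, 1.11, -1.349]
ft_force: [-7.6, -7.5, 17.3]
gripper_width: 0.0592
time: 13.15
tcp_pos: [0.5507, 0.2412, 0.0946]
ee_rot: [1.346, 1.11, -1.348]
ft_force: [-6.9, -6.2, 16.5]
gripper_width: 0.0587
t 13.15 tcp [0.5507 0.2412 0.0946] yang -10.87 x [ 0.001 -0.003 -1.   ] F [-6.9 -6.2 16.5] w 0.0587
shift [-65.6  -0.8 -48.3] spin after -0.001
[258.29050279 175.83798883] 179 [0.50651156 0.13338856 0.0243096 ]
```

View pics/s5.png

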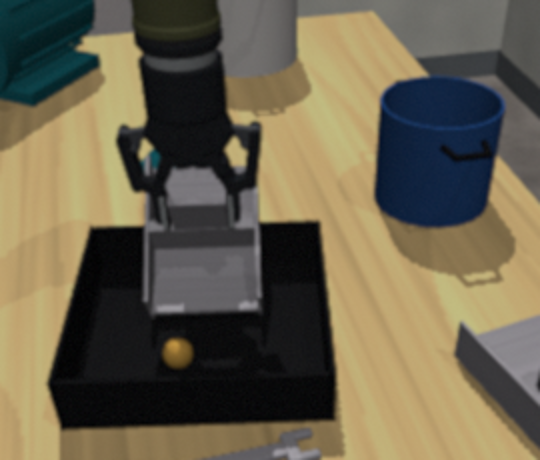

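The ball is out and on the tray floor at (0.507, 0.133), z≈0.02. Raising the dish, turning it back and carrying it home.

```bash
python3 -m handwheel '[-6,0,0,0,-14,0,0,0,-20,0,0,0,-20,0,0,0,-20,0,0,0,-20,0,0,0,-14,0,0,0,-6,0,0,0,0,0,0,0.03,0,0,0,0.06,0,0,0,0.08,0,0,0,0.08,0,0,0,0.08,0,0,0,0.08,0,0,0,0.05,0,0,0,0.027]' && python3 -m handwheel '[0,3,3,0,0,7,7,0,0,11,12,0,0,14,15,0,0,14,15,0,0,14,15,0,0,14,15,0,0,14,15,0,0,14,15,0,0,14,15,0,0,14,15,0,0,14,15,0,0,14,15,0,0,14,15,0]' && python3 -m handwheel '[0,14,15,0,0,14,15,0,0,14,15,0,0,14,15,0,0,14,15,0,0,14,15,0,0,14,15,0,0,14,15,0,0,14,16,0,0,9,10,0,0,6,7,0,0,0,0,0]'
python3 - <<'E'
from h import *
go((.583,-.2245,.06),-38.7)
i,P,W,f,c=cam("side");t=cam("top")[0]
save("s6.png",np.hstack([cv2.resize(i[180:400,230:480],(500,440)),cv2.resize(t[100:280,380:510],None,fx=2.2,fy=2.2)[:396].copy() if 0 else cv2.resize(t[120:300,380:510],(290,440))]))
E
```

```text
time: 14.8
tcp_pos: [0.5497, 0.2422, 0.2103]
ee_rot: [1.686, 0.808, -1.691]
ft_force: [-0.7, 0.6, -4.4]
gripper_width: 0.0592
time: 16.2
tcp_pos: [0.5695, -0.0147, 0.2117]
ee_rot: [1.687, 0.809, -1.688]
ft_force: [0.7, 1.0, -4.2]
gripper_width: 0.0591
time: 17.4
tcp_pos: [0.5837, -0.222, 0.2115]
ee_rot: [1.688, 0.808, -1.689]
ft_force: [-0.9, 1.0, -4.7]
gripper_width: 0.0588
t 17.4 tcp [ 0.5837 -0.222   0.2115] yang -38.86 x [-0. -0. -1.] F [-0.9  1.  -4.7] w 0.0588
shift [151.5   1.    2.3] spin after -0.003
```

View pics/s6.png

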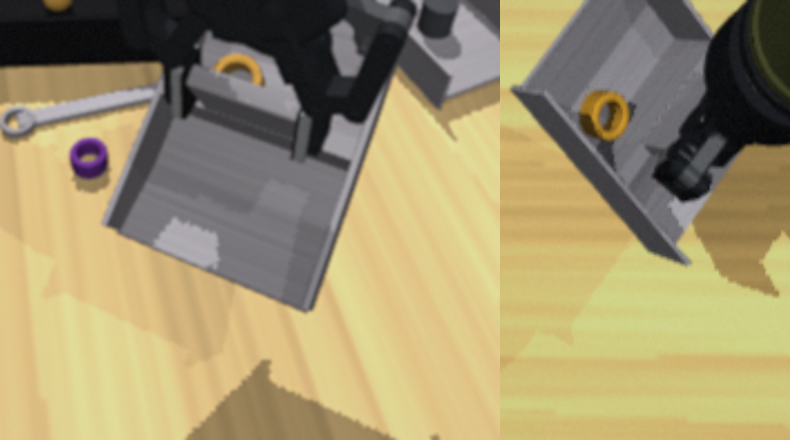

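The bushing is still in the raised section ((238,70) left, (605,115) right), and the ball side is empty. I'll set down with the low lip first, drawing the grip back toward the bushing side while pressing so that bench friction helps level the dish.

```bash
python3 -m handwheel '[8,0,5,0,16,0,10,0,20,0,12,0,20,0,12,0,20,0,10,0,16,0,4,0,10,0,2,0,6,0,0,0,4,0,0,0,0,0,0,0]' && python3 -m handwheel '[2,0,0,0,2,0,0,0,2,0,-2,0,2,0,-3.5,0,2,0,-3.5,0,2,0,-3.5,0,0,0,0,0]' && python3 -m handwheel '[2,0,-3.5,0,2,0,-3.5,0,2,0,-3.5,0,1,0,-4,0,0,0,0,0]'
python3 - <<'E'
from h import *
go((.583,-.2245,.06),-38.7)
i,P,W,f,c=cam("side")
save("s7.png",cv2.resize(i[180:400,200:480],None,fx=2,fy=2))
E
```

```text
time: 18.5
tcp_pos: [0.5502, -0.2625, 0.0918]
ee_rot: [1.687, 0.811, -1.686]
ft_force: [-0.5, 0.2, -3.9]
gripper_width: 0.0591
time: 19.2
tcp_pos: [0.5595, -0.2525, 0.0825]
ee_rot: [1.687, 0.808, -1.683]
ft_force: [-2.1, 3.0, 8.8]
gripper_width: 0.059
time: 19.7
tcp_pos: [0.5683, -0.2416, 0.0752]
ee_rot: [1.687, 0.808, -1.684]
ft_force: [-0.7, 1.6, 6.7]
gripper_width: 0.0588
t 19.7 tcp [ 0.5683 -0.2416  0.0752] yang -38.64 x [ 0.003 -0.002 -1.   ] F [-0.7  1.6  6.7] w 0.0588
shift [ 15.2   0.7 -22.5] spin after 0.001
```

View pics/s7.png

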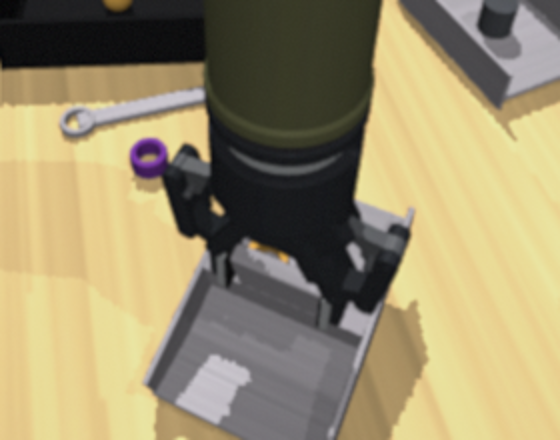

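The dish is levelling smoothly at 7 to 9 N, with the bushing still in its section (270,250). Continuing.

```bash
python3 -m handwheel '[1.5,0,-4,0,1.5,0,-4,0,1.5,0,-4,0,1.5,0,-4,0,1.5,0,-4,0,0,0,0,0]' && python3 -m handwheel '[1.5,0,-4,0,1.5,0,-4,0,1.5,0,-4,0,1.5,0,-4,0,1,0,-3,0,0,0,0,0]'
python3 - <<'E'
from h import *
go((.583,-.2245,.06),-38.7)
i,P,W,f,c=cam("side")
np.save("P.npy",P)
n=np.array([.622,.783]);l=np.array([.783,-.622])
q=(P[...,:2]-np.array([.583,-.2245]))
s=q@n;t=q@l
m=(P[...,2]>.001)&(P[...,2]<.035)&(abs(t)<.05)
for a in np.arange(-.14,.12,.01):
    k=m&(abs(s-a)<.004)
    if k.sum()>10: print(a.round(3),k.sum(),np.median(P[k][:,2]).round(4))
E
```

```text
time: 20.35
tcp_pos: [0.5792, -0.2264, 0.065]
ee_rot: [1.687, 0.81, -1.687]
ft_force: [-0.8, -2.0, 2.7]
gripper_width: 0.059
time: 20.95
tcp_pos: [0.5911, -0.2109, 0.0582]
ee_rot: [1.687, 0.811, -1.687]
ft_force: [-1.6, -1.2, 1.8]
gripper_width: 0.059
t 20.95 tcp [ 0.5911 -0.2109  0.0582] yang -38.69 x [-0.  0. -1.] F [-1.6 -1.2  1.8] w 0.059
shift [-1.8  2.2 15.7] spin after 0.0
-0.07 391 0.0163
-0.06 431 0.014
-0.05 407 0.0109
-0.04 381 0.0079
-0.03 357 0.0047
-0.02 397 0.003
-0.01 386 0.003
0.0 373 0.0032
0.01 928 0.0147
0.05 49 0.0036
0.06 47 0.0045
0.08 51 0.0105
0.09 28 0.0153
0.1 29 0.0177
```

The depth profile shows the floor flat at 3–4 mm, with both ramps rising symmetrically, so the dish is level. Releasing and backing off upward.

```bash
python3 -m handwheel '[0,0,0,0,0,0,0,0,0,0,0,0,0,0,0,0,0,0,0,0,0,0,0,0,0,0,0,0]' 0 && python3 -m handwheel '[-5,0,0,0,-10,0,0,0,-20,0,0,0,-25,0,0,0,-30,0,0,0,-30,0,0,0,-30,0,0,0,0,0,-30,0,0,0,-30,0,0,0,0,0,0,0,0,0,0,0,0,0]'
python3 - <<'E'
from h import *
go((.583,-.2245,.06),-38.7)
a=cam("top");b=cam("side")
for n,(i,P) in dict(top=a[:2],side=b[:2]).items():
    hsv=cv2.cvtColor(i,cv2.COLOR_RGB2HSV)
    o=(cv2.inRange(hsv,(8,150,60),(22,255,255))>0)&(P[...,2]<.06)&(P[...,2]>.006)
    k,l,st,cc=cv2.connectedComponentsWithStats(o.astype(np.uint8))
    for j in range(1,k):
        if 15<st[j,4]<800: print(n,cc[j].round(),st[j,4],np.nanmean(P[l==j],0).round(3))
    t=P[(P[...,2]>.085)&(P[...,2]<.105)&(abs(P[...,0]-.59)<.06)&(abs(P[...,1]+.21)<.06)]
    if len(t): print("tab",cv2.minAreaRect((t[:,:2]*1000).astype(np.float32)),t[:,2].max())
save("f.png",np.hstack([cv2.resize(b[0],(400,500)),cv2.resize(a[0],(400,500))]) if 0 else np.vstack([a[0][60:330],b[0][100:400]]))
E
```

```text
time: 21.7
tcp_pos: [0.591, -0.2117, 0.0583]
ee_rot: [1.687, 0.81, -1.687]
ft_force: [0.1, 0.1, -0.4]
gripper_width: 0.0852
time: 22.9
tcp_pos: [0.6281, -0.1661, 0.2086]
ee_rot: [1.687, 0.808, -1.689]
ft_force: [0.4, -0.1, -0.6]
gripper_width: 0.0853
t 22.9 tcp [ 0.6281 -0.1661  0.2086] yang -38.8 x [-0.    -0.001 -1.   ] F [ 0.4 -0.1 -0.6] w 0.0853
shift [148.7   1.4  73.6] spin after -0.002
top [415. 193.] 114 [ 0.586 -0.176  0.021]
top [252. 232.] 179 [0.506 0.134 0.031]
tab ((592.30517578125, -208.696044921875), (12.10628604888916, 60.63962936401367), 51.54117202758789) 0.10039443272040582
side [258. 178.] 169 [0.506 0.126 0.026]
tab ((591.898193359375, -211.3651123046875), (12.897684097290039, 59.84577560424805), 51.5772705078125) 0.09694264508204647
```

View pics/f.png

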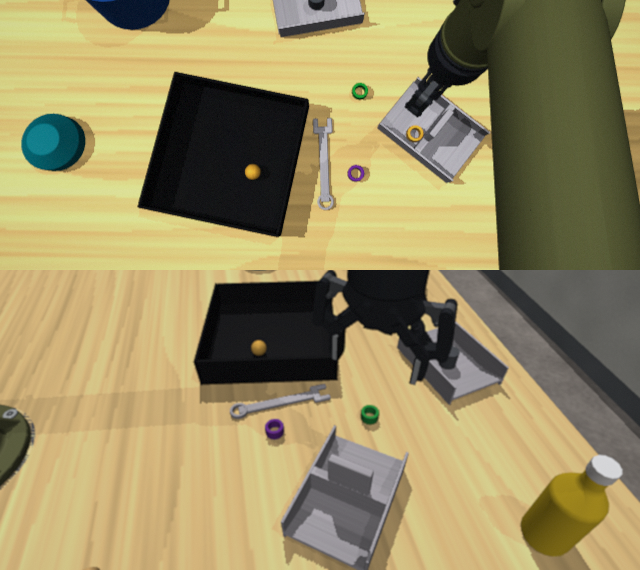

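The ball lies in the tray at (252,172), the bushing is in its section at (415,133), and the dish is level with the gripper clear. Handing in.

```bash
python3 -c "
from workcell import *
print(finish_job())"
```

```text
the job is handed in; nothing more can be done
None
```

The job is done and handed in: the ball is in the black tray, the bushing is still in the dish, and the dish is back on the bench, level and released.

**How:** The moves could not tilt the tool, so I gripped the tab across its 60 mm length instead of its thickness. I pressed the underside of the bushing's section on the tray's far wall. The dish pivoted between the pads until the ball rolled out. I then set it down low lip first and pressed it level.

**Last checks:**
- **Ball:** it rests on the tray floor at about (0.506, 0.13), and the fingers never touched it.
- **Bushing:** it is still in its own section.
- **Dish:** it stands about 1.6 cm from where it was. Its floor read flat at 3–4 mm just before release, and the tab top is at 0.097–0.100 m against a nominal 0.096 m.
- **Limits:** the robot clock was about 23 s against 64 s. The highest wrist force I read was about 20 N, taken only at the end of each move.

No check failed. The top and side cameras differ by 8 mm in y on the ball and about 3 mm on the tab. I did not measure the tilt angle itself; from the geometry it was roughly 30–35°.

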